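Feed one dose of mixing balls into a paint pot

ROBOT

A 6-joint arm with a two-finger parallel gripper is mounted at the origin on the work surface. World frame = base frame: x ahead of the robot, y to its left, z up, the work surface at z = 0. Lengths are in m, angles in rad, forces in N, time in s.
With the tool pointing down it reaches from about 0.4 to 0.825 m from the base axis. Payload 7 kg.
Tool frame: the origin (TCP) lies midway between the tips of the shut fingers; the grasp point (between the pads) lies 19 mm behind it; z points along the fingers, y is the direction in which the jaws open and shut (so a half turn about z gives the same grasp; the last joint's range is limited). The gripper opens to 88 mm and grips with 3 to 60 N. Pads are 19 mm wide; open, the fingers measure 130 mm over their backs; the gripper's body (78 mm by 193 mm) begins 47 mm behind the grasp point.
Start: joints at [1.581, 0.359, 0.012, 0, -1.224, -0.288], TCP at [0.185, 0.649, 0.227] pointing down, gripper open.
Joint ranges: [-3.07, 3.07], [-1.43, 2.12], [-1.02, 1.25], [-3.03, 1.67], [-3.05, -0], [-3.03, 3.03]. Speed limits (rad/s): [2.39, 2.39, 3.01, 3.14, 3.14, 3.14].

INTERFACE

Orientations are given as a rotation vector (axis times angle).
In Python, from bench import ctrl gives the robot as it stands.
- The arm moves only by the shell command python3 -m crank 'ROWS' [OPENING] [FORCE]. ROWS is JSON, a list of rows, each an object with "delta_pos": the shift along the tool's x, y, z in mm, a list of three; "roll": the turn about the tool's z in units of 8 degrees (1.0 is 8 degrees). A call has exactly 5 rows; each row shifts and turns the commanded pose from where the row before left it, along the tool's axes as they then stand; what a row does not reach is not made up. A row lasts 1/10 s, in which the tool goes at most 50 mm and 8.59 degrees, less where a joint would pass 70% of its speed; a pose out of reach is approached as far as the arm can. A call with a gripper value outside its range is refused whole. OPENING is the closure, from 0 (fully open) to 1 (shut), set as the call begins (- or left out, the last holds). The fingers move at their own pace and stop on an object; FORCE is the grip in N (left out, the last holds). Time passes only in rows, so rows that do not move let the fingers close, or fill a call up. It gives the time, the measured TCP pose, the force and the opening at its end, in the units of the state.
- ctrl.state(): the state, without advancing time (a new reading comes with each control period).
- ctrl.grab_frame(name): name is "scene" or "top" or "wrist"; returns a dict with "pixels" (400x640x3 uint8, red, green, blue), "fx", "fy", "cx", "cy" (pixels), "R" (3x3) and "t" (3): a world point X has camera coordinates R X + t. Camera axes: x right, y down, z forward; pixel columns grow to the right and rows downward; lengths in m; the calibration is good to about 2 mm. A picture is of the moment at which its call begins. There is no depth.
- ctrl.sign_off(): hands the job in, once; it reports no verdict.
Trained networks look in the newest picture that a camera, given by its name, has taken for a name from the list of things; names that differ only in an ending like _2 or _b are one class to them, and where a whole thing is asked for, a point or a joint stands for the part that bears it (a point fixed in the world has none). Each returns a list of dicts, best first, with "score" (0 to 1); they miss things now and then, are a little off and sometimes report something else, mostly with a low value. They report only what shows in the picture. A call takes as long as a camera call. They do not tell look-alikes from the thing itself.
- ctrl.regions_of(camera, query): "pixels" (400x640 bool, what is visible of it).
- ctrl.spot_point(camera, query): "location" ([x, y, z] in m, in world coordinates, good to about 4 mm: a listed point, or the origin of a listed thing).
The state is a dict: "t": time; "joint_positions": joint angles; "dq": joint speeds; "joint_torque": joint torques, N m; "tool_pos": TCP position; "eef_rot": TCP orientation; "force": force on the tool from outside, world axes, zero at the start; "torque": the same for the moment, N m; "grip_width": finger opening in m.
Only numpy, scipy, OpenCV 4.12 (cv2) and the standard library are available. Lean on these libraries where they do the work, as an engineer would, in place of code of your own. Each camera call takes 0.05 s, during which the arm holds its last target.

TASK

Put one dose of three steel mixing balls into the empty white pot on the ball feeder's tray. Slide the pot along the tray with the fingertips, never lifting it, until it stands against the back stop under the spout; then press the feeder's red paddle fully down, once, so that the other end of the lever lifts the gate and the three balls roll into the pot, and let the paddle come back up. The rest of the balls stay in the feeder, and the used cup, the jar and the brush stay where they are.

Things in the scene. Friction and masses are not known exactly. Their poses are not given: they have to be found in the camera images.
- feeder: Fixed steel ball feeder. Origin on the table, z up, y uphill along the ball trough, x the way the pot is slid home. Tray (4 mm plate): x -155..45, y -142..-38 mm. Trough over x = 0, 21.5 mm wide, y -78..86, sloping down 8 degrees to -y, on two blue posts; seven balls in a row behind the gate. Foot plate under it: x -45..45, y -38..109 mm.
- pot_home (a point): Point on the tray plate, 4 mm above the table, where the pot's axis stands when home (feeder x -18, y -90 mm). Guide rails along feeder x, 10 mm high over the plate, 89 mm apart, x -150..30 mm, keep the pot on line; the back stop is an upright plate 42 mm beyond this point in +x, 60 mm wide, 46 mm tall.
- pot_center (a point): Middle (on the axis, half-way up) of the clean empty white pot: straight-sided, 84 mm outside diameter, 66 mm high, wall 2.5 mm, 35 to 70 g, open on top. It stands on the tray between the rails, 40 to 90 mm short of home (this point is 37 mm above the table), with 2 mm play to each rail; z is its axis.
- pot: The same white pot; origin at the centre of its underside, z up along its axis.
- lever (a joint): Rocking lever: 0 at rest (gate shut), 0.34 rad with the paddle fully down (gate open). A spring brings it back; the paddle takes about 1.5 N to start and 3 N fully down, then a hard stop. Beyond about 0.27 rad the gate frees three balls, while a counter stop drops ahead of the fourth; with the paddle kept down they need about 1 s to run out.
- paddle_top (a point): Middle of the top of the lever's red paddle with black pad, 42 (feeder x) by 46 (feeder y) by 8 mm. At rest at feeder x 0, y 37, z 173 mm, its face rising about 13 degrees towards +y; fully down at y 49, z 149 mm, the face falling about 7 degrees towards +y.
- lever_axis (a point): Middle of the lever's rocking axis, which runs along feeder x, at feeder y -27, z 127 mm. The paddle is on its +y side, the gate on its -y side.
- spout_mouth (a point): Centre of the open underside of the drop spout at the trough's lower end, 84 mm above the table, feeder x 0, y -91 mm. The spout is 24 mm wide (x), 30 mm long (y), its top 134 mm above the table. The mouth is 18 mm beyond the axis of a pot that is home.
- ball1_center (a point): Centre of the lowest steel ball, 16 mm diameter, 17 g, lying in the trough against the gate.
- ball2_center (a point): Centre of the second ball, just uphill of the first.
- ball3_center (a point): Centre of the third ball; balls 1 to 3 are the dose.
- ball4_center (a point): Centre of the fourth ball, which stays in the feeder with three more behind it; when the paddle comes up it rolls down to the gate.
- used_cup: Bystander: white tapered cup with dried orange paint, 70 mm across the rim, 75 mm high, standing on the table on the -y side of the tray. Origin at the centre of its underside.
- jar: Bystander: squat yellow jar with a blue cap, 60 mm across, 65 mm high, standing on the table in front of the feeder's trough, on the +y side of the tray. Origin at the centre of its underside.
- brush: Bystander: brush lying on the table beyond the feeder (its +x side), roughly along feeder y. Origin under its middle.
Mind the look-alikes: they are no part of the job. What is shaped like the pot but pink is not meant.

How it is judged:
By the outcome, as a careful person would: the job done as asked, in the order asked, and still so for the second after the job is handed in, with the robot touching nothing.
It also fails if it takes over 43 s, if anything falls off the work surface, if the arm or the gripper's body presses on something with over 40 N, if the wrist force passes 120 N, or if a joint passes its speed limit or range.

## Working session

There is one attempt and no reset: what is moved stays moved. The work goes in short steps, Python scripts to look and compute and a shell command to move; the robot and the scene stay as the last step left them, time stands still between calls to the robot, and variables do not carry over. Pictures are saved under pics/ and viewed, and the job is handed in when it is done.

```bash
ls; mkdir -p pics; python3 - <<'E'
from bench import ctrl
import cv2
s=ctrl.state()
for k,v in s.items(): print(k,v)
for n in ("scene","top","wrist"):
    f=ctrl.grab_frame(n); cv2.imwrite(f"pics/{n}0.png",f["pixels"][:,:,::-1])
    print(n,f["fx"],f["t"])
    for q in ("feeder","pot_home","pot_center","pot","paddle_top","lever_axis","spout_mouth","ball1_center","used_cup","jar","brush"):
        r=ctrl.spot_point(n,q)
        print(q,[(round(d["score"],2),[round(float(a),3) for a in d["location"]]) for d in r[:3]])
E
```

```text
pics
t 0.0
joint_positions [ 1.58106008e+00  3.59413559e-01  1.10199713e-02 -3.53059953e-04
 -1.22410419e+00 -2.88113603e-01]
dq [ 0.00047887  0.00117054 -0.00013334  0.00083045 -0.0001983   0.00143319]
joint_torque [ 2.65533549e-05 -5.82722855e+01  2.93049735e+01  6.99717119e+00
  6.90073881e-03 -1.52175321e-04]
tool_pos [0.18502712 0.64861283 0.225588  ]
eef_rot [ 3.10958345e+00 -4.34990106e-01 -1.18322125e-04]
force [-0.37382789  0.38361482  1.2441589 ]
torque [ 0.02920095 -0.02556693  0.00745966]
grip_width 0.0876556408074008
scene 442.6760028545603 [ 0.36294967 -0.31442192  1.3571829 ]
feeder [(0.72, [0.677, 0.13, -0.001]), (0.22, [0.689, 0.04, 0.006])]
pot_home [(0.8, [0.69, 0.035, 0.004])]
pot_center [(0.93, [0.468, 0.005, 0.033]), (0.75, [0.63, 0.011, 0.038])]
pot [(0.78, [0.47, 0.008, -0.006]), (0.67, [0.629, 0.018, 0.008]), (0.54, [0.674, 0.139, 0.126])]
paddle_top [(0.96, [0.664, 0.165, 0.176])]
lever_axis [(0.69, [0.688, 0.105, 0.126]), (0.43, [0.777, 0.166, 0.004])]
spout_mouth [(0.91, [0.71, 0.045, 0.085])]
ball1_center [(0.36, [0.662, 0.162, 0.174])]
used_cup [(0.56, [
[... 291 characters left out ...]
 [0.649, -0.15, -0.001])]
pot [(0.8, [0.624, 0.014, 0.001]), (0.76, [0.474, 0.005, -0.001])]
paddle_top [(0.8, [0.672, 0.161, 0.172]), (0.73, [0.649, -0.152, -0.002])]
lever_axis [(0.89, [0.69, 0.109, 0.128])]
spout_mouth [(0.95, [0.712, 0.046, 0.083])]
ball1_center [(0.5, [0.692, 0.095, 0.114]), (0.4, [0.668, 0.162, 0.174])]
used_cup []
jar [(0.82, [0.555, 0.16, -0.001]), (0.38, [0.67, 0.165, 0.171])]
brush [(0.85, [0.782, 0.167, -0.001]), (0.71, [0.627, 0.013, 0.004]), (0.59, [0.559, 0.158, -0.002])]
wrist 304.89371846295245 [ 0.67499333 -0.03240077  0.39041983]
feeder []
pot_home []
pot_center []
pot []
paddle_top []
lever_axis []
spout_mouth []
ball1_center []
used_cup []
jar []
brush []
```

View pics/scene0.png

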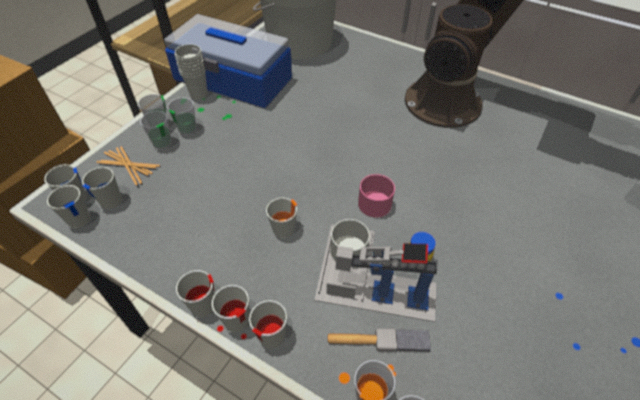

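View pics/top0.png

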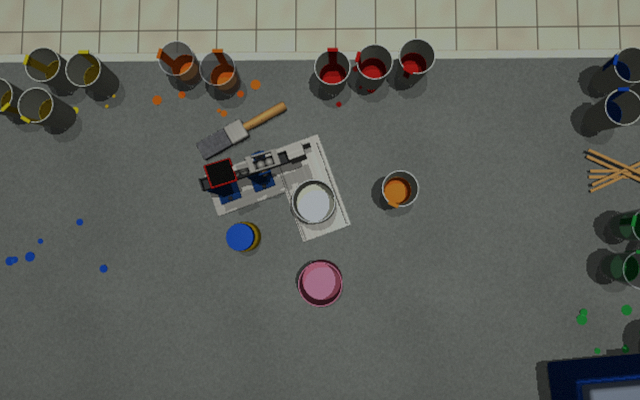

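```bash
cat > h.py <<'E'
import numpy as np, cv2
from bench import ctrl
from scipy.spatial.transform import Rotation as Ro
F0=np.array([[0,0],[-18,-90],[0,-91],[0,37],[0,-27]])/1000
names=["feeder","pot_home","spout_mouth","paddle_top","lever_axis"]
E
python3 - <<'E'
from h import *
P=[];W=[]
for n in ("scene","top"):
    f=ctrl.grab_frame(n)
    im=f["pixels"][:,:,::-1]
    if n=="scene": c=im[160:340,290:450]
    else: c=im[110:310,190:360]
    cv2.imwrite(f"pics/crop_{n}.png",cv2.resize(c,None,fx=3 if n=="top" else 3.3,fy=3 if n=="top" else 3.3,interpolation=cv2.INTER_CUBIC))
    for i,q in enumerate(names):
        r=ctrl.spot_point(n,q)
        if r: P.append(F0[i]);W.append(r[0]["location"][:2])
    f2=f
P=np.array(P);W=np.array(W)
pc=P.mean(0);wc=W.mean(0)
H=(P-pc).T@(W-wc);a=np.arctan2(H[0,1]-H[1,0],H[0,0]+H[1,1])
R=np.array([[np.cos(a),-np.sin(a)],[np.sin(a),np.cos(a)]])
o=wc-R@pc
print("yaw",np.degrees(a),"o",o,"res mm",np.round(1000*(W-(P@R.T+o)),1).tolist())
f=ctrl.grab_frame("wrist"); s=ctrl.state()
print("wrist cam in tool",Ro.from_rotvec(s["eef_rot"]).inv().apply(-f["R"].T@f["t"]-s["tool_pos"]), Ro.from_rotvec(s["eef_rot"]).as_matrix().round(3))
for n in("scene","top"):
    for d in ctrl.spot_point(n,"pot_center")[:2]: print(n,d["score"],(R.T@(d["location"][:2]-o)).round(4),d["location"])
print(s["t"])
E
```

```text
yaw 19.17922891459506 o [0.67901465 0.12879443] res mm [[-3.7, 2.2], [-2.2, -2.3], [-0.0, -1.6], [-2.0, 1.1], [2.0, -1.0], [-3.5, 3.5], [1.1, 1.6], [1.0, -0.3], [5.1, -6.4], [2.1, 3.3]]
wrist cam in tool [ 6.55415681e-02  6.19263142e-06 -1.59707700e-01] [[ 0.962 -0.274  0.   ]
 [-0.274 -0.962 -0.   ]
 [ 0.     0.    -1.   ]]
scene 0.74 [-0.2389 -0.0519] [0.4704, 0.0013, 0.0381]
scene 0.73 [-0.084  -0.0913] [0.6297, 0.015, 0.0392]
top 0.85 [-0.2398 -0.048 ] [0.4683, 0.0047, 0.0292]
top 0.75 [-0.0889 -0.0899] [0.6246, 0.0147, 0.0427]
2.45
```

View pics/crop_scene.png

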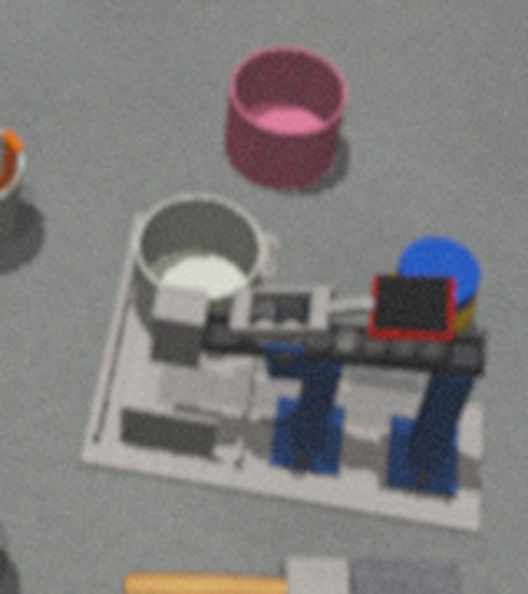

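View pics/crop_top.png

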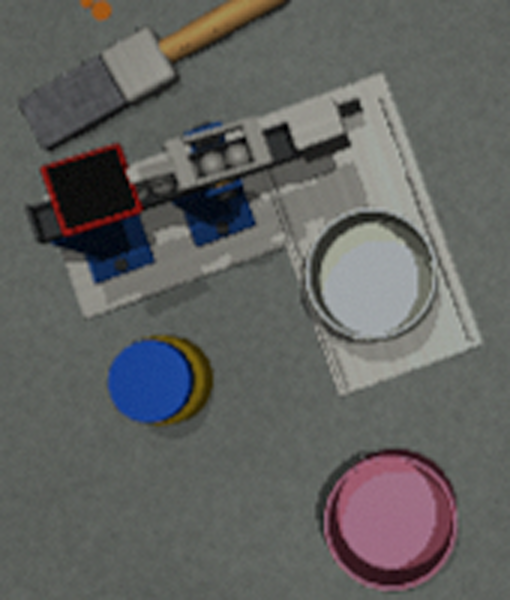

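```bash
python3 - <<'E'
from h import *
f=ctrl.grab_frame("top")
R,t=np.array(f["R"]),np.array(f["t"]);C=-R.T@t
def px(u,v,z):
    d=R.T@np.array([(u-f["cx"])/f["fx"],(v-f["cy"])/f["fy"],1]);k=(z-C[2])/d[2];return (C+k*d)[:2]
pts=[(383,73),(480,343),(343,393)]
for (u,v) in pts: print(px(u/3+190,v/3+110,.004))
W=np.array([px(u/3+190,v/3+110,.004) for u,v in pts])
d=W[0]-W[1];print("yaw",np.degrees(np.arctan2(d[1],d[0])),np.linalg.norm(d)); d=W[2]-W[1];print(np.degrees(np.arctan2(d[1],d[0]))-90,np.linalg.norm(d))
# pot rim centre at z=.07
g=f["pixels"][140:240,270:350,::-1]
r=ctrl.regions_of("top","pot")
for q in r[:3]:
    m=q["pixels"].astype(np.uint8);c=max(cv2.findContours(m,0,2)[0],key=cv2.contourArea);print(q["score"],cv2.minEnclosingCircle(c),m.sum())
# rim center from crop (372,275)
print("pot rim",px(372/3+190,275/3+110,.07))
print(ctrl.state()["t"])
E
```

```text
[0.76934149 0.01114991]
[ 0.58266847 -0.05616682]
[0.54827806 0.0372056 ]
yaw 19.829966043042102 0.1984398060585849
20.219479969939655 0.09950432206903437
0.79 ((312.51513671875, 202.51515197753906), 23.356061935424805) 1588
0.69 ((319.822265625, 282.6241455078125), 24.184995651245117) 1691
pot rim [0.6245843  0.01364936]
2.65
```

```bash
python3 -m crank '[{"delta_pos":[0,0,0],"roll":-0.9},{"delta_pos":[0,0,0],"roll":-0.9},{"delta_pos":[0,0,0],"roll":-0.9},{"delta_pos":[0,0,0],"roll":-0.9},{"delta_pos":[0,0,0],"roll":-0.85}]' 1 20
```

```text
t: 3.15
tool_pos: [0.1851, 0.6491, 0.2266]
eef_rot: [3.094, 0.545, 0.0]
force: [-0.1, 0.3, -0.3]
grip_width: 0.053
```

```bash
python3 -m crank '[{"delta_pos":[6.3,37.4,0],"roll":0},{"delta_pos":[6.3,37.4,0],"roll":0},{"delta_pos":[6.3,37.4,0],"roll":0},{"delta_pos":[6.3,37.4,0],"roll":0},{"delta_pos":[6.3,37.4,0],"roll":0}]' && python3 -m crank '[{"delta_pos":[6.3,37.4,0],"roll":0},{"delta_pos":[6.3,37.4,0],"roll":0},{"delta_pos":[6.3,37.4,0],"roll":0},{"delta_pos":[6.3,37.4,0],"roll":0},{"delta_pos":[6.3,37.4,0],"roll":0}]' && python3 -m crank '[{"delta_pos":[6.3,37.4,0],"roll":0},{"delta_pos":[6.3,37.4,0],"roll":0},{"delta_pos":[6.3,37.4,0],"roll":0},{"delta_pos":[6.3,37.4,0],"roll":0},{"delta_pos":[6.3,37.4,0],"roll":0}]' && python3 -m crank '[{"delta_pos":[6.3,37.4,0],"roll":0},{"delta_pos":[6.3,37.4,0],"roll":0},{"delta_pos":[6.3,37.4,0],"roll":0},{"delta_pos":[6.3,37.4,0],"roll":0},{"delta_pos":[6.3,37.4,0],"roll":0}]'
```

```text
t: 3.65
tool_pos: [0.2783, 0.4822, 0.2267]
eef_rot: [-3.095, -0.537, -0.0]
force: [0.7, 1.1, 0.4]
grip_width: 0.0128
t: 4.15
tool_pos: [0.3709, 0.3168, 0.2269]
eef_rot: [-3.095, -0.537, -0.001]
force: [0.6, 1.4, 0.1]
grip_width: 0.0007
t: 4.65
tool_pos: [0.4636, 0.1513, 0.227]
eef_rot: [-3.095, -0.537, -0.001]
force: [0.8, 0.3, 0.2]
grip_width: 0.0005
t: 5.15
tool_pos: [0.5564, -0.0143, 0.2268]
eef_rot: [-3.095, -0.537, -0.001]
force: [1.9, 0.9, 0.6]
grip_width: 0.0004
```

```bash
cat >> h.py <<'E'
O=np.array([.679,.129]);A=np.radians(20);RF=np.array([[np.cos(A),-np.sin(A)],[np.sin(A),np.cos(A)]])
def tof(p): return RF.T@(np.array(p[:2])-O)
E
python3 - <<'E'
from h import *
f=ctrl.grab_frame("wrist");cv2.imwrite("pics/w1.png",f["pixels"][:,:,::-1])
for q in ("pot_center","pot_home","spout_mouth"):
    print(q,[(round(d["score"],2),tof(d["location"]).round(4),round(d["location"][2],3)) for d in ctrl.spot_point("wrist",q)[:2]])
s=ctrl.state();print(s["t"],tof(s["tool_pos"]),s["tool_pos"],s["joint_positions"])
E
```

```text
pot_center [(0.92, array([-0.0901, -0.0923]), 0.033)]
pot_home [(0.64, array([-0.0166, -0.0876]), 0.004)]
spout_mouth [(0.67, array([ 0.002 , -0.0904]), 0.086)]
5.35 [-0.16463473 -0.09190288] [ 0.5557266  -0.01366885  0.2262171 ] [ 3.27594136e-01  1.64089454e-01 -2.53551486e-01 -1.27638877e-04
 -1.15379620e+00  1.58446986e+00]
```

View pics/w1.png

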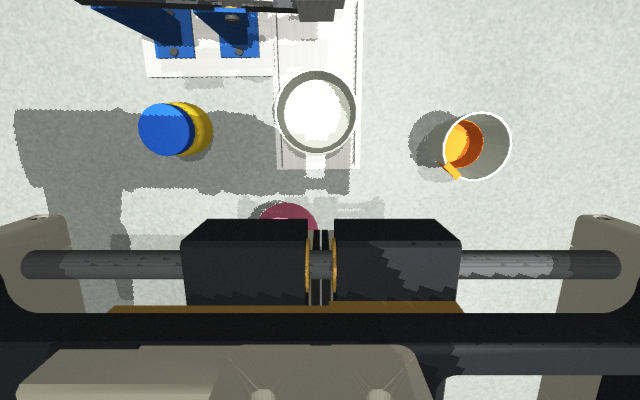

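```bash
python3 -m crank '[{"delta_pos":[0,0,35],"roll":0},{"delta_pos":[0,0,35],"roll":0},{"delta_pos":[0,0,35],"roll":0},{"delta_pos":[0,0,25],"roll":0},{"delta_pos":[0,0,10],"roll":0}]' && python3 -m crank '[{"delta_pos":[0,0,25],"roll":0},{"delta_pos":[0,0,20],"roll":0},{"delta_pos":[0,0,10],"roll":0},{"delta_pos":[0,0,0],"roll":0},{"delta_pos":[0,0,0],"roll":0}]'
```

```text
t: 5.85
tool_pos: [0.5539, -0.0121, 0.0844]
eef_rot: [3.095, 0.539, -0.006]
force: [-0.7, -0.6, 1.1]
grip_width: 0.0009
t: 6.35
tool_pos: [0.5564, -0.0123, 0.0326]
eef_rot: [3.095, 0.538, 0.002]
force: [0.3, -0.6, -0.3]
grip_width: 0.0004
```

```bash
python3 -m crank '[{"delta_pos":[5,0,2],"roll":0},{"delta_pos":[5,0,2],"roll":0},{"delta_pos":[4,0,0],"roll":0},{"delta_pos":[3,0,0],"roll":0},{"delta_pos":[3,0,0],"roll":0}]' && python3 -m crank '[{"delta_pos":[4,0,0],"roll":0},{"delta_pos":[5,0,0],"roll":0},{"delta_pos":[5,0,0],"roll":0},{"delta_pos":[5,0,0],"roll":0},{"delta_pos":[5,0,0],"roll":0}]' && python3 -m crank '[{"delta_pos":[5,0,0],"roll":0},{"delta_pos":[5,0,0],"roll":0},{"delta_pos":[5,0,0],"roll":0},{"delta_pos":[5,0,0],"roll":0},{"delta_pos":[5,0,0],"roll":0}]'
python3 - <<'E'
from h import *
f=ctrl.grab_frame("wrist");cv2.imwrite("pics/w2.png",f["pixels"][:,:,::-1])
f=ctrl.grab_frame("top")
for q in ("pot_center",):
    print(q,[(n,round(d["score"],2),tof(d["location"]).round(4),round(d["location"][2],3)) for n in("wrist","top") for d in ctrl.spot_point(n,q)[:2]])
s=ctrl.state();print(s["t"],tof(s["tool_pos"]),s["tool_pos"],s["force"])
E
```

```text
t: 6.85
tool_pos: [0.5749, -0.0059, 0.0276]
eef_rot: [-3.095, -0.537, -0.0]
force: [0.1, -0.8, 0.7]
grip_width: 0.0003
t: 7.35
tool_pos: [0.5976, 0.0022, 0.0275]
eef_rot: [3.095, 0.537, -0.0]
force: [-1.3, 0.8, -0.5]
grip_width: 0.0005
t: 7.85
tool_pos: [0.6211, 0.0106, 0.0275]
eef_rot: [3.095, 0.537, -0.0]
force: [0.2, 0.2, -0.2]
grip_width: 0.0004
pot_center [('wrist', 0.85, array([-0.0441, -0.0875]), 0.032), ('top', 0.88, array([-0.2435, -0.0466]), 0.03)]
8.05 [-0.09514887 -0.09129758] [0.62081492 0.01066551 0.02746457] [-0.25995533  0.19410515  0.05255561]
```

View pics/w2.png

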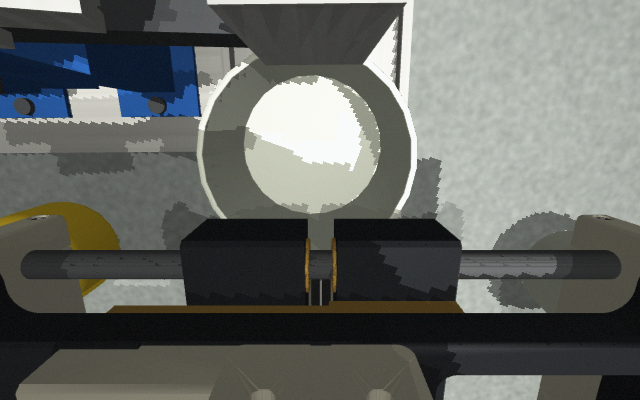

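```bash
python3 -m crank '[{"delta_pos":[4,0,0],"roll":0},{"delta_pos":[5,0,0],"roll":0},{"delta_pos":[4,0,0],"roll":0},{"delta_pos":[4,0,0],"roll":0},{"delta_pos":[3,0,0],"roll":0}]' && python3 -m crank '[{"delta_pos":[1,0,0],"roll":0},{"delta_pos":[1,0,0],"roll":0},{"delta_pos":[1,0,0],"roll":0},{"delta_pos":[1,0,0],"roll":0},{"delta_pos":[0,0,0],"roll":0}]'
python3 - <<'E'
from h import *
s=ctrl.state();print(s["t"],tof(s["tool_pos"]),s["tool_pos"],s["force"],RF.T@s["force"][:2])
E
```

```text
t: 8.55
tool_pos: [0.6398, 0.0171, 0.0276]
eef_rot: [3.095, 0.537, -0.0]
force: [-1.2, -2.9, 1.9]
grip_width: 0.0003
t: 9.05
tool_pos: [0.6434, 0.0186, 0.0276]
eef_rot: [3.095, 0.537, 0.0]
force: [-0.2, -2.9, 2.5]
grip_width: 0.0008
9.05 [-0.07125036 -0.09157234] [0.64336615 0.01858109 0.0275803 ] [-0.16918484 -2.91817557  2.51283444] [-1.15705658 -2.68432342]
```

```bash
python3 - <<'E'
from h import *
for n in("wrist","scene","top"):
    f=ctrl.grab_frame(n);im=f["pixels"][:,:,::-1]
    if n=="scene": im=cv2.resize(im[150:340,280:460],None,fx=3,fy=3,interpolation=2)
    if n=="top": im=cv2.resize(im[110:310,190:360],None,fx=3,fy=3,interpolation=2)
    cv2.imwrite(f"pics/{n}3.png",im)
for q in ("pot_center","jar","used_cup"):
    print(q,[(n,round(d["score"],2),tof(d["location"]).round(4),round(d["location"][2],3)) for n in("wrist","scene","top") for d in ctrl.spot_point(n,q)[:2]])
s=ctrl.state();print(s["t"],tof(s["tool_pos"]),s["force"],s["torque"])
E
```

```text
pot_center [('wrist', 0.96, array([-0.0211, -0.0848]), 0.032), ('scene', 0.94, array([-0.2373, -0.045 ]), 0.035), ('scene', 0.92, array([-0.0168, -0.0929]), 0.035), ('top', 0.84, array([-0.2431, -0.0442]), 0.032)]
jar [('wrist', 0.63, array([-0.1066,  0.0692]), -0.003), ('scene', 0.79, array([-0.1039,  0.0688]), -0.001), ('scene', 0.16, array([ 0.0005, -0.0284]), 0.125), ('top', 0.6, array([-0.1066,  0.0708]), -0.003)]
used_cup [('wrist', 0.81, array([-0.1245, -0.2486]), -0.004), ('scene', 0.58, array([-0.1206, -0.2493]), -0.002), ('top', 0.68, array([-0.1222, -0.25  ]), 0.002)]
9.65 [-0.07130501 -0.09152821] [-1.01107992 -2.05961428  1.11433133] [-0.93242127  0.1782606  -0.03622384]
```

View pics/wrist3.png

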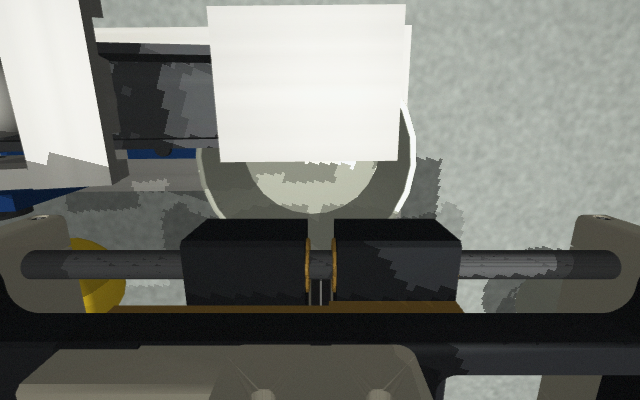

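View pics/scene3.png

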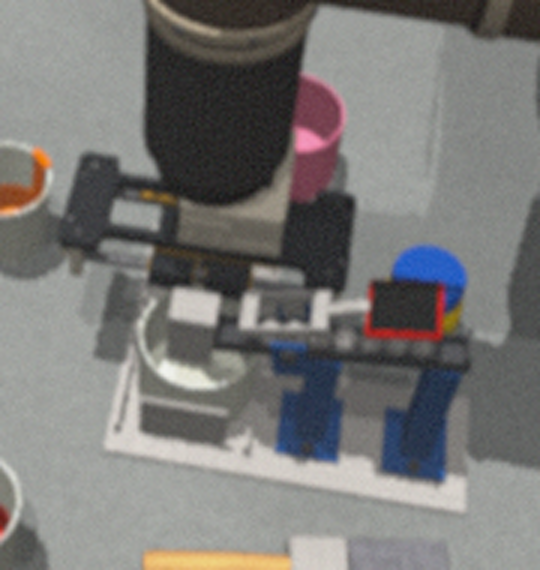

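View pics/top3.png

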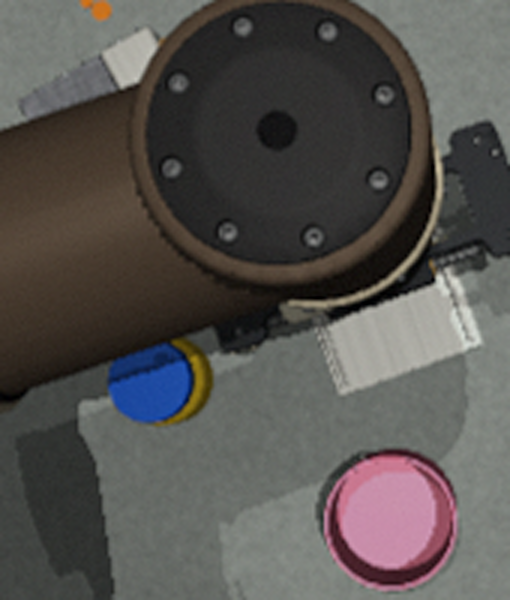

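```bash
python3 -m crank '[{"delta_pos":[0.5,0,0],"roll":0},{"delta_pos":[0.5,0,0],"roll":0},{"delta_pos":[0.5,0,0],"roll":0},{"delta_pos":[0,0,0],"roll":0},{"delta_pos":[0,0,0],"roll":0}]'
python3 - <<'E'
from h import *
s=ctrl.state();print(s["t"],tof(s["tool_pos"]),s["force"],s["torque"],RF.T@s["force"][:2])
E
```

```text
t: 10.15
tool_pos: [0.6447, 0.0191, 0.0276]
eef_rot: [3.095, 0.537, 0.0]
force: [-1.4, -2.5, 1.0]
grip_width: 0.0002
10.15 [-0.06980918 -0.09156231] [-1.41539811 -2.46830593  1.02730128] [-1.03324931  0.26672169 -0.07247224] [-2.1742495  -1.83535421]
```

```bash
python3 -m crank '[{"delta_pos":[-1,0,0],"roll":0},{"delta_pos":[-1,0,0],"roll":0},{"delta_pos":[0,0,0],"roll":0},{"delta_pos":[0,0,0],"roll":0},{"delta_pos":[0,0,0],"roll":0}]'
python3 - <<'E'
from h import *
s=ctrl.state();print(s["t"],tof(s["tool_pos"]),s["force"],s["torque"],RF.T@s["force"][:2],RF.T@s["torque"][:2])
E
python3 -m crank '[{"delta_pos":[-2,0,0],"roll":0},{"delta_pos":[-2,0,0],"roll":0},{"delta_pos":[-2,0,0],"roll":0},{"delta_pos":[-2,0,0],"roll":0},{"delta_pos":[0,0,0],"roll":0}]'
python3 - <<'E'
from h import *
s=ctrl.state();print(s["t"],tof(s["tool_pos"]),s["force"],s["torque"],RF.T@s["force"][:2],RF.T@s["torque"][:2])
f=ctrl.grab_frame("wrist");cv2.imwrite("pics/w4.png",f["pixels"][:,:,::-1])
f=ctrl.grab_frame("scene");cv2.imwrite("pics/s4.png",cv2.resize(f["pixels"][200:340,290:450,::-1],None,fx=4,fy=4,interpolation=2))
for n in ("wrist","scene"):print([(n,round(d["score"],2),tof(d["location"]).round(4)) for d in ctrl.spot_point(n,"pot_center")[:2]])
E
```

```text
t: 10.65
tool_pos: [0.6429, 0.0186, 0.0276]
eef_rot: [-3.095, -0.537, -0.0]
force: [0.1, -0.4, 0.2]
grip_width: 0.0005
10.65 [-0.07168757 -0.09142371] [ 0.12589522 -0.42727402  0.24173137] [-0.04996853 -0.08374333  0.01734149] [-0.02783351 -0.44456494] [-0.07559697 -0.06160275]
t: 11.15
tool_pos: [0.6349, 0.0156, 0.0276]
eef_rot: [-3.095, -0.537, 0.0]
force: [0.6, 0.4, 0.3]
grip_width: 0.0005
11.15 [-0.08019759 -0.09153482] [0.63544962 0.44534629 0.29561387] [-0.12568444 -0.00444978 -0.03636253] [0.74944472 0.20115205] [-0.11962665  0.03880519]
[('wrist', 0.96, array([-0.0176, -0.0869]))]
[('scene', 0.92, array([-0.0172, -0.0908])), ('scene', 0.71, array([-0.2375, -0.045 ]))]
```

View pics/s4.png

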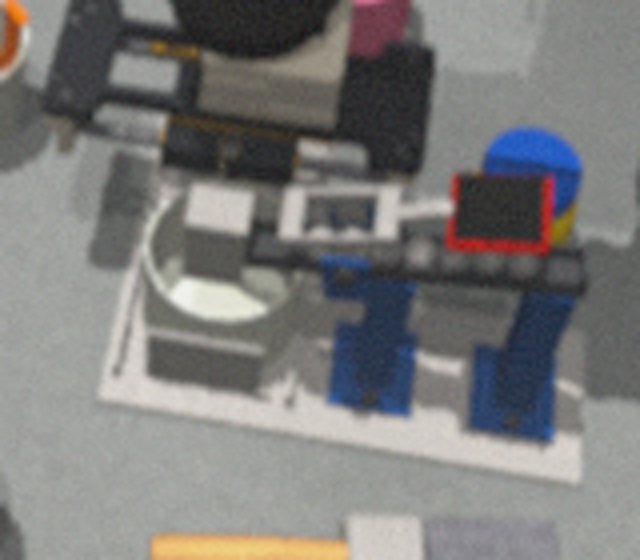

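View pics/w4.png

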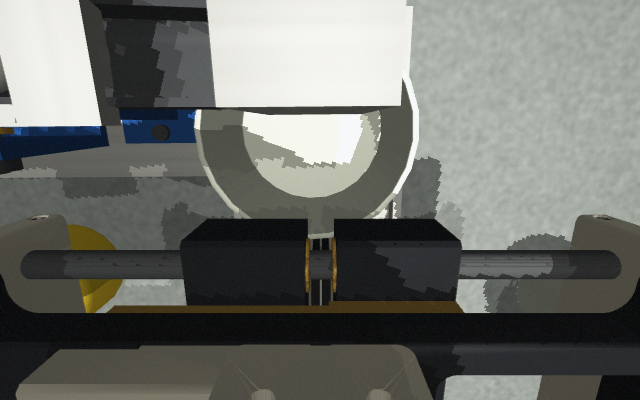

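```bash
python3 - <<'E'
from h import *
f=ctrl.grab_frame("scene")
im=np.ascontiguousarray(f["pixels"][200:340,290:450,::-1]);im=cv2.resize(im,None,fx=5,fy=5,interpolation=2)
def pr(p):
    w=np.r_[O+RF@np.array(p[:2])/1000,p[2]/1000];c=f["R"]@w+f["t"];return ((f["fx"]*c[0]/c[2]+f["cx"]-290)*5+2,(f["fy"]*c[1]/c[2]+f["cy"]-200)*5+2)
for x0,col in((-18,(0,255,0)),(-22,(0,0,255))):
    a=np.linspace(0,6.283,90)
    pts=np.array([pr((x0+42*np.cos(t),-90+42*np.sin(t),70)) for t in a]).astype(int)
    cv2.polylines(im,[pts],True,col,1)
for y in(-120,-60):
  for z in (4,50):
    cv2.circle(im,tuple(int(v) for v in pr((24,y,z))),3,(255,0,255),-1)
for p in ((45,-142,4),(-155,-142,4),(45,109,4),(0,37,173)): cv2.circle(im,tuple(int(v) for v in pr(p)),3,(255,255,0),-1)
cv2.imwrite("pics/s5.png",im[:600]); print(ctrl.state()["t"])
E
```

```text
11.4
```

View pics/s5.png

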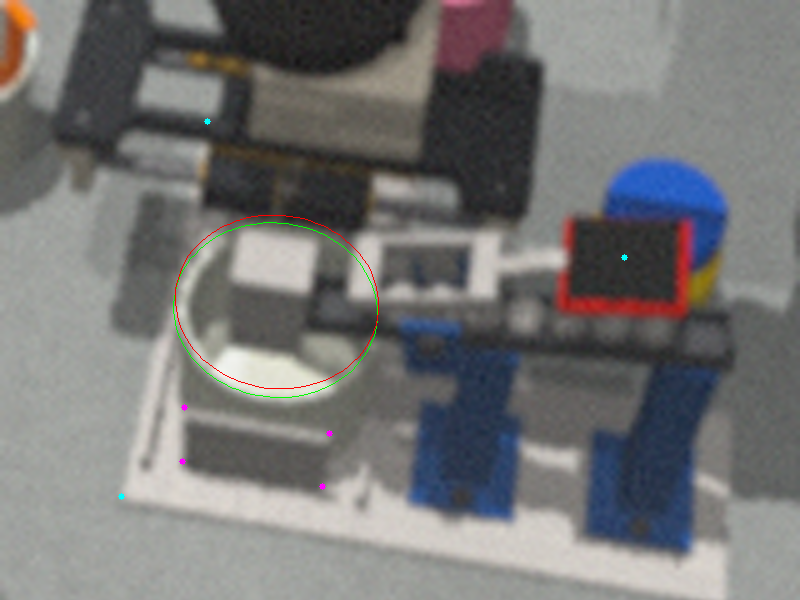

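```bash
cat > st.py <<'E'
from h import *
s=ctrl.state();print(s["t"],"tool_f",tof(s["tool_pos"]).round(4),"F_f",(RF.T@s["force"][:2]).round(2),s["force"][2].round(2),"T_f",(RF.T@s["torque"][:2]).round(2),s["torque"][2].round(2))
E
python3 -m crank '[{"delta_pos":[3,0,0],"roll":0},{"delta_pos":[3,0,0],"roll":0},{"delta_pos":[2.5,0,0],"roll":0},{"delta_pos":[0,0,0],"roll":0},{"delta_pos":[0,0,0],"roll":0}]' >/dev/null; python3 st.py
python3 -m crank '[{"delta_pos":[0.5,0,0],"roll":0},{"delta_pos":[0.5,0,0],"roll":0},{"delta_pos":[0,0,0],"roll":0},{"delta_pos":[0,0,0],"roll":0},{"delta_pos":[0,0,0],"roll":0}]'>/dev/null; python3 st.py
python3 -m crank '[{"delta_pos":[0.5,0,0],"roll":0},{"delta_pos":[0.5,0,0],"roll":0},{"delta_pos":[0,0,0],"roll":0},{"delta_pos":[0,0,0],"roll":0},{"delta_pos":[0,0,0],"roll":0}]'>/dev/null; python3 st.py
```

```text
11.9 tool_f [-0.0714 -0.0916] F_f [0.52 0.68] 0.59 T_f [-0.05 -0.01] 0.05
12.4 tool_f [-0.0704 -0.0916] F_f [-0.27 -0.55] 1.05 T_f [-0.08  0.02] 0.04
12.9 tool_f [-0.0697 -0.0916] F_f [-2.34 -0.46] 0.16 T_f [-0.11  0.81] -0.03
```

```bash

python3 -m crank '[{"delta_pos":[0.5,0,0],"roll":0},{"delta_pos":[0,0,0],"roll":0},{"delta_pos":[0,0,0],"roll":0},{"delta_pos":[0,0,0],"roll":0},{"delta_pos":[0,0,0],"roll":0}]'>/dev/null; python3 st.py
```

```text
13.4 tool_f [-0.0695 -0.0916] F_f [-5.28 -0.89] 3.36 T_f [-0.21  1.85] -0.0
```

```bash

python3 -m crank '[{"delta_pos":[-1,0,0],"roll":0},{"delta_pos":[-4,0,0],"roll":0},{"delta_pos":[-10,0,0],"roll":0},{"delta_pos":[-14,0,0],"roll":0},{"delta_pos":[-10,0,0],"roll":0}]' && python3 -m crank '[{"delta_pos":[0,0,-15],"roll":0},{"delta_pos":[0,0,-35],"roll":0},{"delta_pos":[0,0,-40],"roll":0},{"delta_pos":[0,0,-40],"roll":0},{"delta_pos":[0,0,-40],"roll":0}]' && python3 -m crank '[{"delta_pos":[0,0,-40],"roll":0},{"delta_pos":[0,0,-15],"roll":0},{"delta_pos":[0,0,0],"roll":0},{"delta_pos":[0,0,0],"roll":0},{"delta_pos":[0,0,0],"roll":0}]'; python3 st.py
python3 - <<'E'
from h import *
for n in("wrist","scene","top"):
    f=ctrl.grab_frame(n);im=f["pixels"][:,:,::-1]
    if n=="scene": im=cv2.resize(im[190:340,280:460],None,fx=4,fy=4,interpolation=2)
    if n!="top": cv2.imwrite(f"pics/{n}6.png",im)
    for q in ("pot_center","pot_home","spout_mouth","paddle_top"):
        print(n,q,[(round(d["score"],2),tof(d["location"]).round(4),round(d["location"][2],3)) for d in ctrl.spot_point(n,q)[:2]])
E
```

```text
t: 13.9
tool_pos: [0.608, 0.0061, 0.0276]
eef_rot: [-3.095, -0.537, -0.001]
force: [0.2, 0.6, 0.6]
grip_width: 0.0003
t: 14.4
tool_pos: [0.6085, 0.0062, 0.1994]
eef_rot: [-3.095, -0.537, -0.001]
force: [0.8, -0.2, 0.2]
grip_width: 0.0002
t: 14.9
tool_pos: [0.6081, 0.0062, 0.2512]
eef_rot: [-3.095, -0.537, 0.003]
force: [-0.3, 0.5, -1.0]
grip_width: 0.0004
14.9 tool_f [-0.1086 -0.0911] F_f [-0.16  0.57] -0.97 T_f [-0.04 -0.  ] 0.06
wrist pot_center [(0.95, array([-0.0164, -0.0857]), 0.034), (0.42, array([-0.002 , -0.0294]), 0.125)]
wrist pot_home [(0.72, array([-0.0013,  0.038 ]), 0.172)]
wrist spout_mouth [(0.76, array([ 0.0013, -0.0929]), 0.084)]
wrist paddle_top [(0.71, array([-0.0006,  0.0389]), 0.171)]
scene pot_center [(0.79, array([-0.0161, -0.0909]), 0.04), (0.72, array([-0.2394, -0.0464]), 0.035)]
scene pot_home [(0.92, array([-0.024 , -0.0893]), 0.004)]
scene spout_mouth [(0.58, array([ 0.0009, -0.0889]), 0.086), (0.57, array([-0.0028,  0.0012]), 0.001)]
scene paddle_top [(0.96, array([-0.0014,  0.0367]), 0.176)]
top pot_center []
top pot_home []
top spout_mouth []
top paddle_top []
```

View pics/wrist6.png

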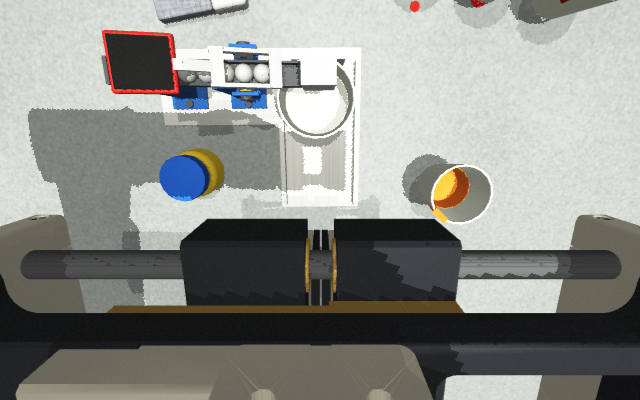

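View pics/scene6.png

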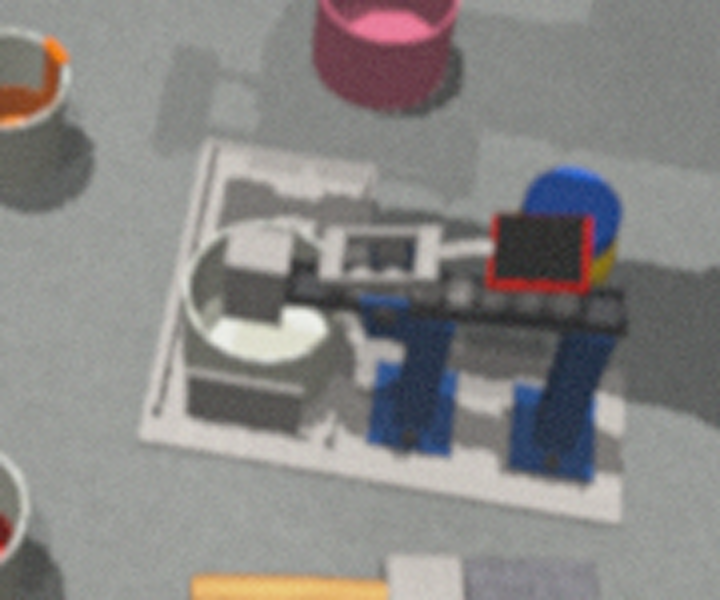

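```bash

python3 -m crank '[{"delta_pos":[22,-28,0],"roll":0},{"delta_pos":[22,-28,0],"roll":0},{"delta_pos":[22,-28,0],"roll":0},{"delta_pos":[22,-28,0],"roll":0},{"delta_pos":[21,-27,0],"roll":0}]' >/dev/null&& python3 -m crank '[{"delta_pos":[0,0,20],"roll":0},{"delta_pos":[0,0,20],"roll":0},{"delta_pos":[0,0,15],"roll":0},{"delta_pos":[0,0,5],"roll":0},{"delta_pos":[0,0,0],"roll":0}]'; python3 st.py
python3 - <<'E'
from h import *
f=ctrl.grab_frame("scene");im=f["pixels"][:,:,::-1]
cv2.imwrite("pics/s7.png",cv2.resize(im[160:320,280:460],None,fx=4,fy=4,interpolation=2)[:600])
E
```

```text
t: 16.65
tool_pos: [0.6645, 0.1735, 0.192]
eef_rot: [3.095, 0.536, -0.002]
force: [0.1, 0.1, 0.2]
grip_width: 0.0006
16.65 tool_f [0.0016 0.0467] F_f [0.14 0.08] 0.23 T_f [-0.05 -0.03] 0.01
```

View pics/s7.png

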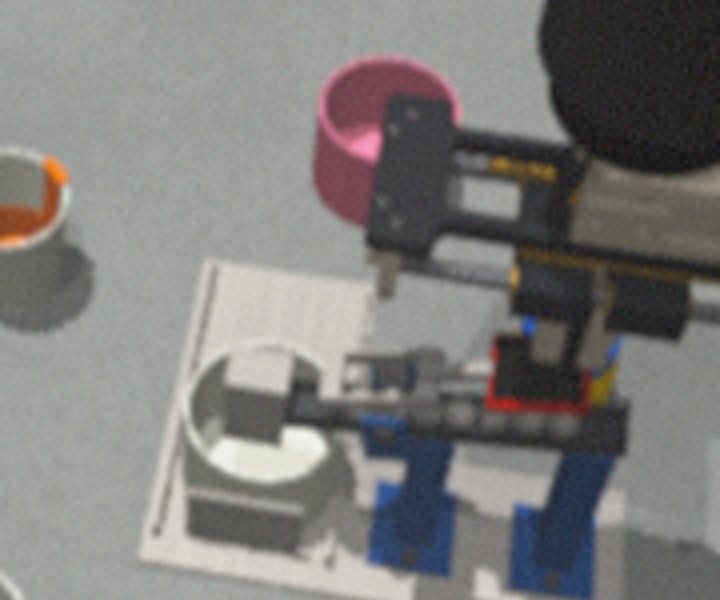

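```bash

python3 -m crank '[{"delta_pos":[0,0,8],"roll":0},{"delta_pos":[0,0,8],"roll":0},{"delta_pos":[0,0,8],"roll":0},{"delta_pos":[0,0,8],"roll":0},{"delta_pos":[0,0,4],"roll":0}]'; python3 -m crank '[{"delta_pos":[0,0,2],"roll":0},{"delta_pos":[0,0,1],"roll":0},{"delta_pos":[0,0,1],"roll":0},{"delta_pos":[0,0,1],"roll":0},{"delta_pos":[0,0,0],"roll":0}]'; python3 st.py
```

```text
t: 17.2
tool_pos: [0.6645, 0.1741, 0.1557]
eef_rot: [-3.095, -0.537, 0.001]
force: [-0.7, 2.1, 2.9]
grip_width: 0.0002
t: 17.7
tool_pos: [0.6649, 0.1739, 0.1518]
eef_rot: [-3.095, -0.537, -0.001]
force: [0.4, 1.7, 3.4]
grip_width: 0.0004
17.7 tool_f [0.0021 0.047 ] F_f [1.01 1.48] 3.42 T_f [ 0.56 -0.04] 0.02
```

```bash

python3 -m crank '[{"delta_pos":[0,0,1],"roll":0},{"delta_pos":[0,0,0.5],"roll":0},{"delta_pos":[0,0,0.5],"roll":0},{"delta_pos":[0,0,0],"roll":0},{"delta_pos":[0,0,0],"roll":0}]'; python3 st.py;python3 -m crank '[{"delta_pos":[0,0,1],"roll":0},{"delta_pos":[0,0,0.5],"roll":0},{"delta_pos":[0,0,0],"roll":0},{"delta_pos":[0,0,0],"roll":0},{"delta_pos":[0,0,0],"roll":0}]'; python3 st.py
```

```text
t: 18.2
tool_pos: [0.665, 0.1741, 0.1505]
eef_rot: [-3.095, -0.537, -0.002]
force: [-3.1, 3.3, 8.4]
grip_width: 0.0003
18.2 tool_f [0.0023 0.0472] F_f [-1.77  4.12] 8.39 T_f [1.3  0.62] 0.02
t: 18.7
tool_pos: [0.665, 0.1742, 0.1503]
eef_rot: [-3.095, -0.538, -0.003]
force: [-4.8, 3.6, 14.9]
grip_width: 0.0002
18.7 tool_f [0.0023 0.0472] F_f [-3.3   5.01] 14.86 T_f [1.82 1.78] -0.04
```

```bash

python3 -m crank '[{"delta_pos":[0,0,0],"roll":0},{"delta_pos":[0,0,0],"roll":0},{"delta_pos":[0,0,0],"roll":0},{"delta_pos":[0,0,0],"roll":0},{"delta_pos":[0,0,0],"roll":0}]'; python3 -m crank '[{"delta_pos":[0,0,0],"roll":0},{"delta_pos":[0,0,0],"roll":0},{"delta_pos":[0,0,0],"roll":0},{"delta_pos":[0,0,0],"roll":0},{"delta_pos":[0,0,0],"roll":0}]'; python3 st.py
python3 - <<'E'
from h import *
f=ctrl.grab_frame("scene");im=f["pixels"][:,:,::-1]
cv2.imwrite("pics/s8.png",cv2.resize(im[190:320,300:450],None,fx=5,fy=5,interpolation=2)[:600])
E
```

```text
t: 19.2
tool_pos: [0.665, 0.1742, 0.1503]
eef_rot: [-3.095, -0.538, -0.003]
force: [-5.2, 4.0, 15.2]
grip_width: 0.0009
t: 19.7
tool_pos: [0.665, 0.1742, 0.1503]
eef_rot: [-3.095, -0.538, -0.003]
force: [-5.3, 3.9, 14.7]
grip_width: 0.0008
19.7 tool_f [0.0023 0.0472] F_f [-3.69  5.48] 14.71 T_f [1.8  1.71] -0.1
```

View pics/s8.png

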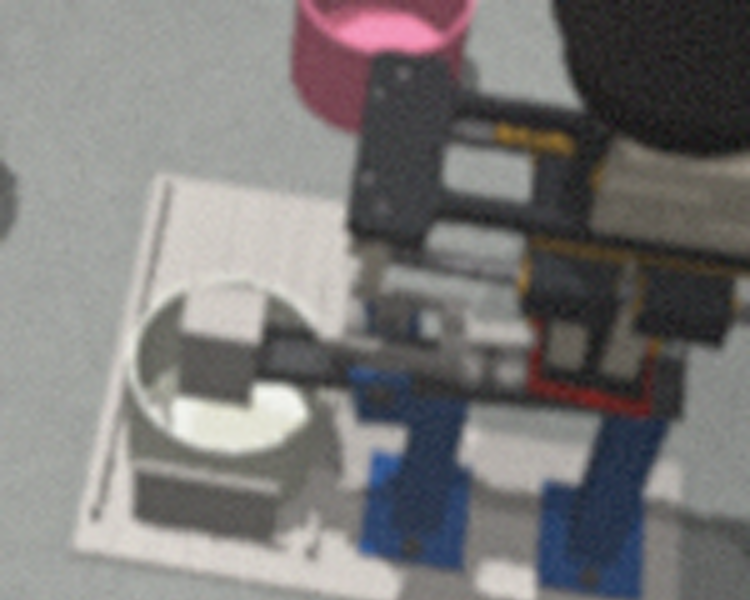

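```bash

python3 -m crank '[{"delta_pos":[0,0,0],"roll":0},{"delta_pos":[0,0,0],"roll":0},{"delta_pos":[0,0,0],"roll":0},{"delta_pos":[0,0,0],"roll":0},{"delta_pos":[0,0,0],"roll":0}]' >/dev/null; python3 - <<'E'
from h import *
f=ctrl.grab_frame("wrist");cv2.imwrite("pics/w9.png",f["pixels"][:,:,::-1])
E
python3 -m crank '[{"delta_pos":[0,0,-3],"roll":0},{"delta_pos":[0,0,-8],"roll":0},{"delta_pos":[0,0,-12],"roll":0},{"delta_pos":[0,0,-15],"roll":0},{"delta_pos":[0,0,-20],"roll":0}]'; python3 -m crank '[{"delta_pos":[-20,20,-20],"roll":0},{"delta_pos":[-25,30,-15],"roll":0},{"delta_pos":[-30,30,0],"roll":0},{"delta_pos":[-30,30,0],"roll":0},{"delta_pos":[-10,20,0],"roll":0}]'
python3 - <<'E'
from h import *
for n in("wrist","scene"):
    f=ctrl.grab_frame(n);im=f["pixels"][:,:,::-1]
    if n=="scene": im=cv2.resize(im[190:320,300:450],None,fx=5,fy=5,interpolation=2)[:600]
    cv2.imwrite(f"pics/{n}10.png",im)
    for q in ("pot_center","ball1_center","ball2_center","ball3_center","ball4_center","paddle_top"):
        print(n,q,[(round(d["score"],2),tof(d["location"]).round(4),round(d["location"][2],3)) for d in ctrl.spot_point(n,q)[:3]])
E
python3 st.py
```

```text
t: 20.8
tool_pos: [0.6643, 0.1735, 0.2065]
eef_rot: [3.095, 0.536, -0.003]
force: [0.8, -0.3, 0.0]
grip_width: 0.0009
t: 21.3
tool_pos: [0.5984, 0.0105, 0.2428]
eef_rot: [-3.095, -0.535, -0.002]
force: [0.8, 0.1, 0.2]
grip_width: 0.0004
wrist pot_center [(0.86, array([-0.0185, -0.0892]), 0.034), (0.37, array([-0.0176, -0.1173]), 0.013)]
wrist ball1_center [(0.48, array([-0.016 , -0.1179]), 0.013)]
wrist ball2_center [(0.42, array([-0.0072, -0.0556]), 0.013), (0.29, array([-0.0163, -0.1151]), 0.014)]
wrist ball3_center []
wrist ball4_center [(0.73, array([-0.0022, -0.0386]), 0.119)]
wrist paddle_top [(0.67, array([-0.0035,  0.0389]), 0.174)]
scene pot_center [(0.83, array([-0.0131, -0.0945]), 0.039), (0.77, array([-0.239 , -0.0454]), 0.035)]
scene ball1_center [(0.73, array([-0.0205, -0.0887]), 0.004)]
scene ball2_center []
scene ball3_center []
scene ball4_center []
scene paddle_top []
22.0 tool_f [-0.1136 -0.082 ] F_f [-0.    0.68] 0.57 T_f [-0.05  0.03] -0.01
```

View pics/wrist10.png

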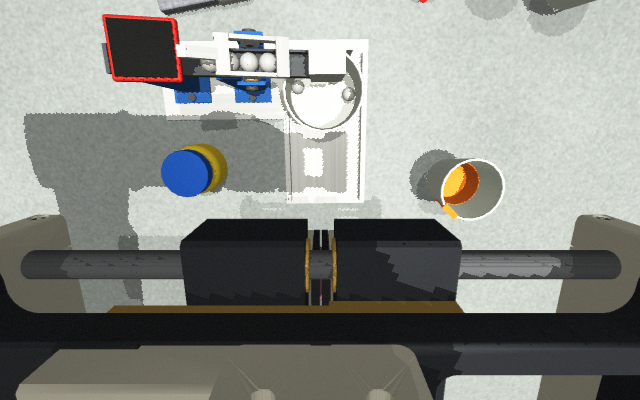

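View pics/scene10.png

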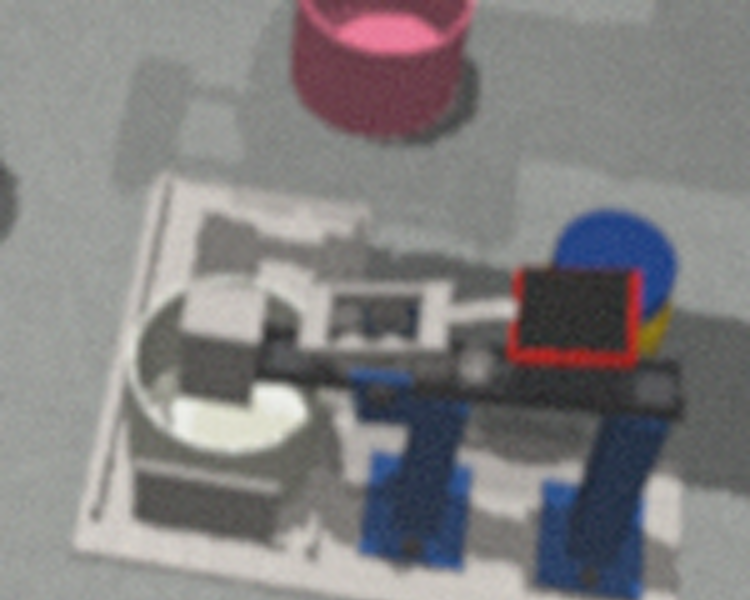

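```bash

python3 -m crank '[{"delta_pos":[5,25,0],"roll":0},{"delta_pos":[8,30,0],"roll":0},{"delta_pos":[8,30,0],"roll":0},{"delta_pos":[5,25,0],"roll":0},{"delta_pos":[0,0,0],"roll":0}]'
python3 - <<'E'
from h import *
f=ctrl.grab_frame("wrist");im=f["pixels"][:,:,::-1]
cv2.imwrite("pics/w11.png",im)
w=np.r_[O+RF@np.array([-.018,-.09]),.04];c=f["R"]@w+f["t"];u,v=[int(f["fx"]*c[0]/c[2]+f["cx"]),int(f["fy"]*c[1]/c[2]+f["cy"])];print(u,v)
y0,x0=max(v-60,0),max(u-80,0)
cv2.imwrite("pics/w11c.png",cv2.resize(im[y0:y0+120,x0:x0+150],None,fx=5,fy=5,interpolation=2))
E
```

```text
t: 22.5
tool_pos: [0.6627, -0.0844, 0.2401]
eef_rot: [3.095, 0.533, -0.002]
force: [-0.3, 1.0, -0.4]
grip_width: 0.0003
228 118
```

View pics/w11c.png

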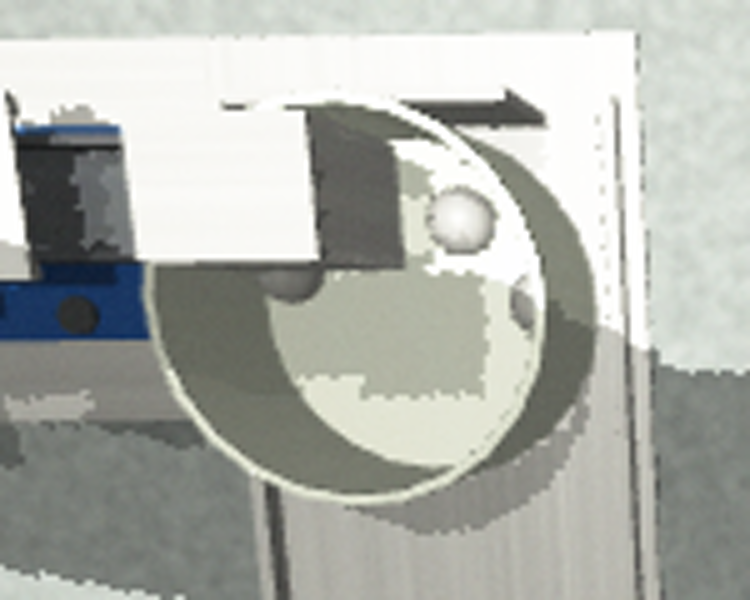

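```bash
python3 - <<'E'
from h import *
f=ctrl.grab_frame("scene")
for q in ("pot_center","jar","used_cup","brush","paddle_top"):
    print(q,[(round(d["score"],2),tof(d["location"]).round(4),np.round(d["location"],3)) for d in ctrl.spot_point("scene",q)[:2]])
im=f["pixels"][:,:,::-1];cv2.imwrite("pics/s12.png",cv2.resize(im[130:360,250:460],None,fx=2.6,fy=2.6,interpolation=2))
s=ctrl.state();print(s["t"],s["force"])
E
```

```text
pot_center [(0.74, array([-0.239, -0.046]), array([0.47 , 0.004, 0.033])), (0.64, array([-0.0165, -0.091 ]), array([0.695, 0.038, 0.039]))]
jar [(0.61, array([-0.102 ,  0.0691]), array([ 0.56 ,  0.159, -0.   ]))]
used_cup [(0.6, array([-0.1172, -0.2515]), array([ 0.655, -0.147, -0.   ]))]
brush [(0.76, array([0.1035, 0.0035]), array([0.775, 0.168, 0.003])), (0.33, array([-0.0146, -0.0855]), array([0.694, 0.044, 0.006]))]
paddle_top [(0.62, array([-0.0001,  0.0373]), array([0.666, 0.164, 0.174])), (0.52, array([-0.0156, -0.0874]), array([0.694, 0.042, 0.007]))]
22.85 [-0.57557516  0.73551057  0.76609404]
```

View pics/s12.png

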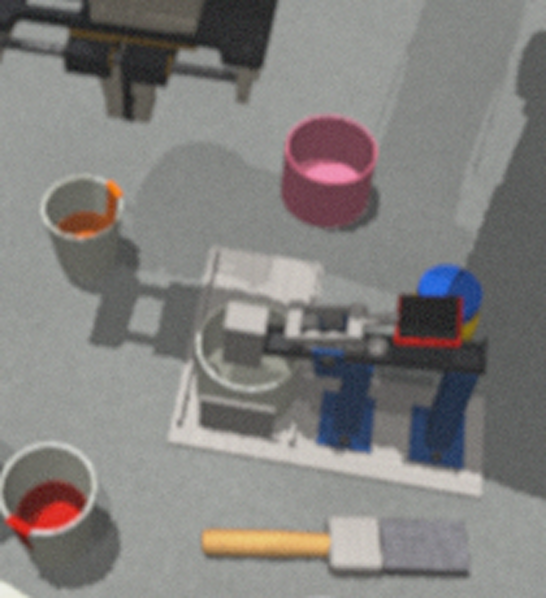

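The scene view shows the pot home under the spout at (248,345), the paddle back up at (430,318), and the cup, jar and brush where they were. The gripper is clear of everything.

```bash
python3 -c "
from bench import ctrl
print(ctrl.sign_off())"
```

```text
the job is handed in; nothing more can be done
None
```

The white pot stands home against the back stop with three balls in it. The paddle was pressed once and has come back up, and the job was handed in at about 23 s.

- **Slide:** I pushed the pot along the tray with the shut fingertips, about 72 mm, without lifting it. At the stop, the last 0.2 mm of travel raised the push force from 2.3 to 5.3 N.
- **Press:** I pushed the paddle down to its hard stop at fingertip height 150 mm (about 15 N), kept it down for about 2 s, then let it up. It was found at its rest height again (174 mm).
- **Balls:** The wrist view shows three balls in the pot, two of them partly hidden by the spout or the rim. The detector puts a ball in the trough at the gate. I did not count the other balls one by one.
- **Bystanders:** The used cup and the jar were found within about 5 mm of their first positions and the brush within about 6 mm, which is within or close to the detection error. The pink look-alike is also where it was.
- **Unexplained reading:** Before the pot reached the stop, there was a steady force of about 3 N, partly sideways, whose cause I did not find. It vanished when I backed off 2 mm, and the second push onto the stop was clean.
- **Disagreements:** The detectors placed the pot between 13 and 19 mm short of the spout line, against a nominal 18 mm. One of the scene camera's ball detections was plainly wrong, so I relied on the picture instead.

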